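# Clear the light path, then hold the amber cell in the beam

### The arm

A 6-joint arm with a two-finger parallel gripper is mounted at the origin on the work surface. World frame = base frame: x ahead of the robot, y to its left, z up, the work surface at z = 0. Lengths are in mm, angles in rad, forces in N, time in s.
With the tool pointing down it reaches from about 350 to 975 mm from the base axis. Payload 7.1 kg.
Tool frame: the origin (TCP) lies between the finger pads; the fingertips stand 17 mm ahead of it and the grasp point (between the pads) lies 2 mm behind it (tip_reach is the y of the fingertips in the tool frame, in mm); y points along the fingers, x is the direction in which the jaws open and shut, and the axes are right-handed (so a half turn about y gives the same grasp; the last joint's range is limited). The gripper opens to 88 mm and grips with 3 to 60 N. Pads are 20 mm wide; open, the fingers measure 115 mm over their backs; the gripper's body (75 mm by 178 mm) begins 61 mm behind the grasp point.
Start: joints at [-0.019, 0.423, 1.63, -0, 1.089, -0.019], TCP at [624.984, 0.026, 202.075] pointing down, gripper open.
Joint ranges: [-3, 3], [-0.9, 2.11], [0.09, 2.58], [-1.31, 4.45], [0.11, 2.69], [-2.54, 2.54]. Speed limits (rad/s): [2.39, 2.39, 3.01, 3.14, 3.14, 3.14].

### API

Orientations are given as a rotation vector (axis times angle).
In Python, from workcell import get_obs, get_image, camera_model, close_job, silhouettes, tip_of, tip_reach gives the robot as it stands. The module is installed in compiled form; this text tells all that it offers.
- The arm moves only by the tool arm_command, never from a script. Its argument "targets" is a list of rows, each a list of 4 numbers: the shift along the tool's x, y, z in mm, then the turn about the tool's y in rad. A call has 1 to 20 rows; each row shifts and turns the commanded pose from where the row before left it, along the tool's axes as they then stand; what a row does not reach is not made up. A row lasts 1/12 s, in which the tool goes at most 41.7 mm and 7.16 degrees, less where a joint would pass 70% of its speed; a pose out of reach is approached as far as the arm can. A call is refused whole if a number of a shift passes 41.7 or a number of a turn 0.125, either way. A call with a gripper value outside its range is refused whole. "gripper" is the opening in per cent of the stroke, from 0 (shut) to 100 (fully open), set as the call begins (left out, the last holds). The fingers move at their own pace and stop on an object; the grip force is fixed at half the most. Time passes only in rows, so rows that do not move let the fingers close. It gives the time, the measured TCP pose, the force and the opening at its end, in the units of the state.
- get_obs(): the state, without advancing time (a new reading comes with each control period).
- get_image(name): name is "scene" or "side" or "wrist"; returns the picture (384x512x3 uint8, blue, green, red); there is no depth.
- camera_model(name): a dict with "mtx" (3x3 intrinsics, pixels), "dist" ([k1, k2, p1, p2, k3] as OpenCV has them; the pictures are not rectified), "position" and "orientation" of the camera in the world. Camera axes: x right, y up, looking along -z (the intrinsics and any distortion apply to the point x, -y, -z); pixel columns grow to the right and rows downward; lengths in mm; the calibration is good to about 2 mm. A picture is of the moment at which its call begins: read the wrist's pose just before it. camera_model takes no time and is no camera call; for the wrist camera it gives the pose at the moment of the call.
- close_job(): hands the job in, once; it reports no verdict.
Trained networks look in the newest picture that a camera, given by its name, has taken for a name from the list of things; names that differ only in an ending like _2 or _b are one class to them, and where a whole thing is asked for, a point or a joint stands for the part that bears it (a point fixed in the world has none). Each returns a list of dicts, best first, with "conf" (0 to 1); they miss things now and then, are a little off and sometimes report something else, mostly with a low value. They report only what shows in the picture. A call takes as long as a camera call. They do not tell look-alikes from the thing itself.
- silhouettes(camera, thing): "pixels" (384x512 bool, what is visible of it) and "at" ([column, row] in pixels, amid what is visible of it).
- tip_of(camera, thing): "at" ([column, row] in pixels: a listed point, or the origin of a listed thing).
The state is a dict: "t": time; "qpos": joint angles; "qvel": joint speeds; "joint_torque": joint torques, N m; "ee_pos": TCP position; "orientation": TCP orientation; "ft_force": force on the tool from outside, world axes, zero at the start; "moment": the same for the moment, N m; "width": finger opening in mm.
Only numpy, scipy, OpenCV 4.12 (cv2) and the standard library are available. Lean on these libraries where they do the work, as an engineer would, in place of code of your own. Each camera call takes 0.05 s, during which the arm holds its last target. There are 200 camera calls.

### The job

A green-lidded sample jar has been left in the gap of the clarity tester, blocking its light: first stand it on the ringed free place on the low shelf, so that it makes one neat row with the two white-lidded jars. Then pick up the amber glass cell by its two white frosted faces only, never putting a finger on its clear amber windows, and hold it upright and still in the light path, midway between lamp and detector, the beam passing square through the middle of both windows and the cell clear of the tester. Finish while still holding it there; leave the white-lidded jars, the bottle and the rubber bung where they are and do not tip the cell over.

Things in the scene. Friction and masses are not known exactly. Their poses are not given: they have to be found in the camera images.
- tester: Clarity tester, fixed: steel plate 130 (x) by 260 (y) by 10 mm high, grey lamp housing at its +y end, black detector housing at -y, each 60 by 60 mm, up to 95 mm above the table, 130 mm apart. The light runs along y, 70 mm above the table, from lamp lens to dark port; an orange line on the plate lies under it, a short cross line marks the middle. Origin: centre of the underside, at table height.
- beam_mid (a point): Middle of the light path: on the beam, halfway between lamp and detector, 70 mm above the table and 60 mm above the tester's plate. Axes as the tester's: the beam runs along y.
- shelf: Low steel shelf, fixed: board 110 (x) by 220 (y) mm, top 30 mm above the table; a lip 10 mm high along its far (+x) edge, inner side 49 mm from the centre line. Three jar places on the centre line (x = 0) at y = -60, 0, +60 mm; two are taken by the white-lidded jars (up to 3 mm off). Origin: centre of the underside, at table height.
- free_place: The free place in the row: a flat printed green ring of 48 mm diameter on the shelf board (nothing to catch on). Origin: its centre, on the board's top surface, where the centre of the jar's underside belongs.
- jar: Loose green-lidded sample jar that stands in the gap of the tester, on the 10 mm base plate: pale round body 44 mm diameter and 60 mm high, lid 41 mm diameter on top, 80 mm high overall, about 120 g. Origin: centre of the underside, z up.
- cell: Loose amber glass cell standing on the table, about 120 g: 34 (x) by 26 (y) by 70 mm high, the top 8 mm a black cap. Clear amber windows: the +x and -x ends. White frosted faces: +y and -y, 26 mm apart, 34 mm long, from the underside up to 62 mm; white stripes on the cap run along the frosted sides. Light must pass along x, either way round. Origin: centre of the underside, z up.
- cell_mid (a point): Middle of the cell, between the centres of its windows, 35 mm above its underside; axes as the cell's.
- window_a: Clear amber window at the cell's +x end, 18 mm wide and 60 mm high, part of the cell. Origin: its centre. Do not touch it.
- window_b: Clear amber window at the cell's -x end, 18 mm wide and 60 mm high, part of the cell. Origin: its centre. Do not touch it.
- row_jar_a: White-lidded jar standing in the row on the shelf, of the same size as the green-lidded one; leave it. Origin: centre of the underside.
- row_jar_b: The other white-lidded jar standing in the row on the shelf; leave it. Origin: centre of the underside.
- bottle: Green glass bottle, 62 mm diameter, 190 mm high, standing on the table; leave it. Origin: centre of the underside.
- bung: Black rubber bung, a cone 24 to 36 mm across and 28 mm high, on the table; leave it. Origin: centre of the underside.
Things that resemble listed ones, but are neither listed nor needed, are in the scene too. Of the things that look like the cell, the largest one is meant.

How it is judged:
By the outcome, as a careful person would: the job done as asked, in the order asked, and still so for the second after the job is handed in, while the arm keeps its last pose, push and grip.
It also fails if it takes over 64 s, if anything falls off the work surface, if the arm or the gripper's body presses on something with over 40 N, if the wrist force passes 120 N, or if a joint passes its speed limit or range.

## Working session

There is one attempt and no reset: what is moved stays moved. The work goes in short steps, Python scripts to look and compute and a tool call to move; the robot and the scene stay as the last step left them, time stands still between calls to the robot, and variables do not carry over. Pictures are saved under pics/ and viewed, about 8 in all and at most 12, crops included, and the job is handed in when it is done.

Besides the shell and the picture viewer there is one more tool, called by a JSON object that holds its "method" and its "body". arm_command: Moves the arm, as the interface text tells. Its arguments: {"type":"object","properties":{"targets":{"type":"array","items":{"type":"array","items":{"type":"number"}}},"gripper":{"type":"number"}},"required":["targets"]}

```bash
mkdir -p pics; cat > h.py <<'E'
import numpy as np,cv2
from scipy.spatial.transform import Rotation as R
from workcell import *
def rot(o):
    o=np.array(o,float)
    return o if o.shape==(3,3) else (R.from_rotvec(o).as_matrix() if o.size==3 else R.from_quat(o).as_matrix())
def ray(m,px):
    u=cv2.undistortPoints(np.array([[px]],float),np.array(m["mtx"]),np.array(m["dist"]))[0,0]
    return np.array(m["position"],float),rot(m["orientation"])@np.array([u[0],-u[1],-1])
def at_z(m,px,z):
    p,d=ray(m,px); return p+d*(z-p[2])/d[2]
def proj(m,X):
    c=(np.atleast_2d(X)-np.array(m["position"]))@rot(m["orientation"])
    return cv2.projectPoints(c*[1,-1,-1],np.zeros(3),np.zeros(3),np.array(m["mtx"]),np.array(m["dist"]))[0][:,0]
def tri(ms,pxs):
    A=np.zeros((3,3));b=np.zeros(3)
    for m,px in zip(ms,pxs):
        p,d=ray(m,px);d/=np.linalg.norm(d);P=np.eye(3)-np.outer(d,d);A+=P;b+=P@p
    return np.linalg.solve(A,b)
E
python3 - <<'E'
from h import *
o=get_obs();print(o)
ims={n:get_image(n) for n in("scene","side")}
cv2.imwrite("pics/a.png",ims["scene"]);cv2.imwrite("pics/b.png",ims["side"])
for n in("scene","side"):
    m=camera_model(n);print(n,m["position"],m["orientation"])
    for t,z in(("tester",0),("beam_mid",70),("shelf",0),("free_place",30),("jar",10),("cell",0),("cell_mid",35),("row_jar_a",30),("bung",0),("bottle",0)):
        for r in tip_of(n,t)[:4]: print(n,t,round(r["conf"],2),np.round(r["at"]),np.round(at_z(m,r["at"],z)))
E
```

```text
{'t': 0.0, 'qpos': array([-1.89734252e-02,  4.23861063e-01,  1.63067976e+00,  3.24541016e-05,
        1.08861045e+00, -1.89936607e-02]), 'qvel': array([-1.02684244e-03, -6.34184496e-04,  4.73675986e-05, -1.04390259e-03,
       -1.54636635e-04,  1.89950740e-04]), 'joint_torque': array([ 1.28069914e-03, -5.44622147e+01, -2.73670936e+01,  6.42951974e-02,
        2.27214623e-02, -1.51321510e-04]), 'ee_pos': array([6.24409587e+02, 6.30293309e-02, 2.01293125e+02]), 'orientation': array([-1.57073766e+00,  1.21942602e-03,  1.22753692e-03]), 'ft_force': array([ 0.11855449,  0.31322131, -0.40588869]), 'moment': array([-0.03651986, -0.03162457,  0.00265654]), 'width': 87.45531565339618}
scene [1113.0978433  -184.37958502  777.83801583] [0.64471048 0.47232105 1.17713562]
scene tester 0.69 [336. 221.] [570. 195.   0.]
scene tester 0.5 [194. 250.] [ 542. -146.    0.]
scene beam_mid 0.86 [343. 199.] [565. 205.  70.]
scene shelf 0.62 [170. 264.] [ 561. -206.    0.]
scene free_place 0.6 [140. 270.] [ 578. -269.   30.]
scene jar 0.76 [338. 218.] [570. 197.  10.]
scene jar 0.17 [150. 201.] [ 368. -217.
[... 709 characters left out ...]
 152.] [562. 186.  70.]
side shelf 0.83 [354. 261.] [ 558. -197.    0.]
side free_place 0.85 [385. 268.] [ 572. -262.   30.]
side jar 0.65 [249. 164.] [573. 221.  10.]
side cell 0.84 [301. 302.] [ 399. -214.    0.]
side cell 0.55 [285. 332.] [ 334. -246.    0.]
side cell 0.5 [262. 292.] [ 351. -152.   -0.]
side cell 0.36 [353. 261.] [ 555. -196.    0.]
side cell_mid 0.9 [285. 326.] [ 326. -254.   35.]
side cell_mid 0.78 [302. 292.] [ 396. -215.   35.]
side cell_mid 0.55 [260. 285.] [ 343. -157.   35.]
side row_jar_a 0.74 [360. 251.] [ 564. -201.   30.]
side row_jar_a 0.73 [339. 236.] [ 560. -145.   30.]
side bung 0.76 [259. 239.] [431. -26.   0.]
side bottle 0.84 [156. 178.] [338. 324.   0.]
```

View pics/a.png

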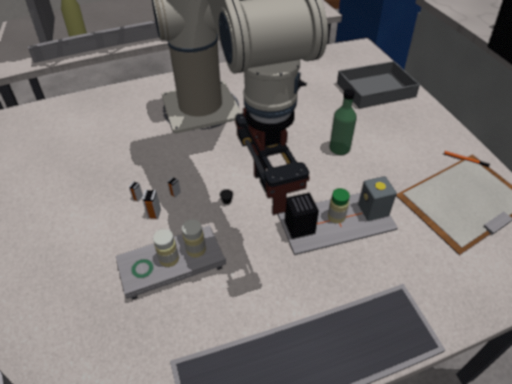

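View pics/b.png

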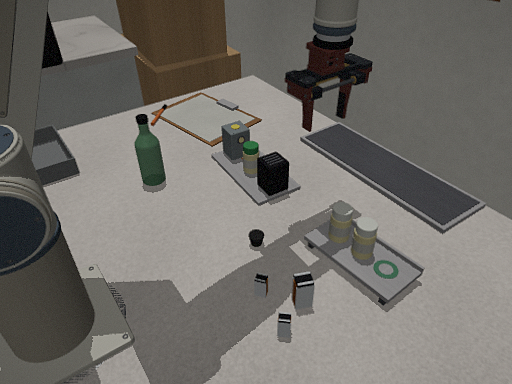

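The scene view shows the green jar between lamp (377,198) and detector (302,215). The cell is the largest of three look-alikes, at (150,204), and the ring is at (142,268). The side view agrees. I'll move above the jar for a closer look.

{"method": "arm_command", "body": {"targets": [[-7.3,-6,24.4,0],[-7.3,-6,24.4,0],[-7.3,-6,24.4,0],[-7.3,-6,24.4,0],[-7.3,-6,24.4,0],[-7.3,-6,24.4,0],[-7.3,-6,24.4,0],[-7.3,-6,24.4,0],[0,0,0,0],[0,0,0,0]], "gripper": 100}}

```text
t: 1.93
ee_pos: [566.5, 196.2, 250.4]
orientation: [-1.571, -0.002, 0.001]
ft_force: [0.3, 0.1, -0.2]
width: 87.7
```

```bash
python3 - <<'E'
from h import *
o=get_obs();print(o["ee_pos"],o["orientation"],o["t"])
m=camera_model("wrist");print(m["position"],m["orientation"])
im=get_image("wrist");cv2.imwrite("pics/c.png",im)
for t,z in(("tester",0),("beam_mid",70),("jar",10)):
    for r in tip_of("wrist",t)[:3]: print(t,round(r["conf"],2),np.round(r["at"]),np.round(at_z(m,r["at"],z),1))
E
```

```text
[566.45874346 196.19024147 250.40312662] [-1.57074532e+00 -2.48476376e-03  1.24183180e-03] 1.9333
[565.60136827 280.0533806  433.42626969] [-0.3071327  -0.00210702  0.00310196]
tester 0.62 [255. 155.] [576.  195.6   0. ]
beam_mid 0.58 [254. 165.] [572.7 196.4  70. ]
jar 0.64 [249. 154.] [566.5 199.   10. ]
```

View pics/c.png

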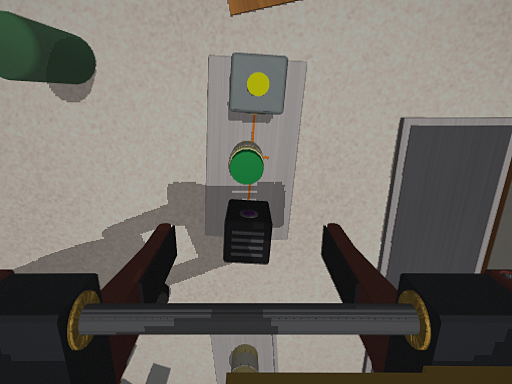

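The wrist view shows the jar's green lid at (247,167), the lamp's yellow dot at (258,84), the plate's corners and the orange beam line from (254,118) to (250,197). The tester is slightly yawed.

```bash
python3 - <<'E'
from h import *
im=get_image("wrist");m=camera_model("wrist")
hsv=cv2.cvtColor(im,cv2.COLOR_BGR2HSV)
def big(mask,roi):
    k=np.zeros(mask.shape,np.uint8);y0,y1,x0,x1=roi;k[y0:y1,x0:x1]=mask[y0:y1,x0:x1]
    return k
g=big(cv2.inRange(hsv,(45,120,60),(80,255,255)),(130,200,220,280))
c=max(cv2.findContours(g,0,1)[0],key=cv2.contourArea);print("lid",cv2.minEnclosingCircle(c),cv2.fitEllipse(c))
# lid top edge at z=90
pts=np.array([at_z(m,p[0],90)[:2] for p in c]);print("lid circle",cv2.minEnclosingCircle(pts.astype(np.float32)))
o=big(cv2.inRange(hsv,(3,120,100),(16,255,255)),(105,200,225,275))
ys,xs=np.nonzero(o);P=np.array([at_z(m,(x,y),10)[:2] for x,y in zip(xs,ys)])
sel=(P[:,0]<P[:,0].min()+12);print(len(P));print(np.c_[xs,ys,np.round(P)][::6].astype(int).tolist())
y=cv2.inRange(hsv,(22,120,100),(34,255,255));y=big(y,(60,110,235,285));M=cv2.moments(y);px=(M['m10']/M['m00'],M['m01']/M['m00']);print("yellow",px,at_z(m,px,95))
for p in((208,55),(307,62),(287,240),(205,235)):print("plate",at_z(m,p,10))
for p in((232,54),(287,57),(283,114),(229,108)):print("lamp",at_z(m,p,95))
for p in((228,200),(271,202)):print("det",at_z(m,p,95))
cv2.imwrite("pics/d.png",cv2.resize(im[40:280,180:340],None,fx=2.5,fy=2.5,interpolation=cv2.INTER_CUBIC))
E
```

```text
lid ((246.16964721679688, 165.86607360839844), 16.965200424194336) ((246.13607788085938, 165.68136596679688), (32.31322479248047, 32.68458938598633), 96.87918853759766)
lid circle ((563.5428466796875, 198.07838439941406), 20.04779052734375)
105
[[253, 113, 573, 254], [253, 116, 573, 250], [253, 119, 573, 246], [253, 122, 573, 242], [252, 125, 571, 238], [252, 127, 571, 235], [253, 129, 573, 232], [253, 132, 573, 228], [253, 135, 573, 224], [253, 138, 573, 220], [263, 155, 587, 195], [263, 156, 587, 194], [249, 183, 567, 154], [249, 186, 567, 149], [250, 188, 569, 146], [248, 191, 566, 141], [249, 193, 567, 138], [249, 196, 567, 133]]
yellow (257.46478873239437, 81.4906103286385) [575.92809966 291.08395763  95.        ]
plate [513.83221603 326.65315881  10.        ]
plate [642.81384004 318.20883296  10.        ]
plate [626.70510237  60.19689809  10.        ]
plate [498.3554564   68.91434751  10.        ]
lamp [549.31198498 317.83279435  95.        ]
lamp [606.39906609 314.94743611  95.        ]
lamp [604.26604535 257.51420479  95.        ]
lamp [545.08806718 263.90069854  95.        ]
det [541.71198414 157.2854959   95.        ]
det [593.39617168 154.70841675  95.        ]
```

View pics/d.png

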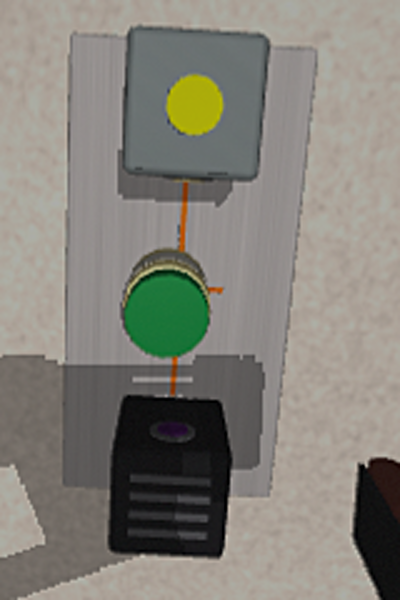

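{"method": "arm_command", "body": {"targets": [[-3,25,2,0],[0,25,0,0],[0,25,0,0],[0,25,0,0],[0,25,0,0],[0,25,0,0],[0,25,0,0],[0,25,0,0],[0,0,0,0],[0,0,0,0]]}}

```text
t: 3.02
ee_pos: [562.8, 196.2, 49.0]
orientation: [-1.572, 0.003, 0.002]
ft_force: [-0.2, -0.2, 0.1]
width: 88.0
```

{"method": "arm_command", "body": {"targets": [[0,0,0,0],[0,0,0,0],[0,0,0,0],[0,0,0,0],[0,0,0,0],[0,0,0,0],[0,0,0,0],[0,0,0,0]], "gripper": 0}}

```text
t: 3.68
ee_pos: [563.7, 197.3, 50.3]
orientation: [-1.571, -0.0, -0.0]
ft_force: [-0.0, -1.0, 2.1]
width: 40.4
```

{"method": "arm_command", "body": {"targets": [[0,-10,0,0],[0,-20,0,0],[0,-28,0,0],[0,-28,0,0],[0,-28,0,0],[0,-28,0,0],[0,-18,0,0],[0,0,0,0]]}}

```text
t: 4.35
ee_pos: [566.0, 198.0, 215.1]
orientation: [-1.568, -0.006, -0.006]
ft_force: [0.7, 0.5, -1.1]
width: 40.1
```

{"method": "arm_command", "body": {"targets": [[0,0,-10,0],[0,0,-20,0],[0,0,-30,0],[0,0,-30,0],[0,0,-30,0],[0,0,-30,0],[0,0,-30,0],[0,0,-30,0],[0,0,-30,0],[0,0,-30,0],[0,0,-30,0],[0,0,-30,0],[0,0,-30,0],[0,0,-30,0],[0,0,-30,0],[0,0,-20,0],[0,0,-10,0],[0,0,0,0],[0,0,0,0],[0,0,0,0]]}}

```text
t: 6.02
ee_pos: [563.0, -251.6, 209.3]
orientation: [-1.57, 0.001, 0.002]
ft_force: [-0.5, 0.0, -1.0]
width: 40.3
```

```bash
python3 - <<'E'
from h import *
o=get_obs();print(o["ee_pos"],o["orientation"],o["t"],o["width"],o["ft_force"])
m=camera_model("wrist")
ims={n:get_image(n) for n in("wrist","scene","side")}
w=ims["wrist"];hs=cv2.cvtColor(w,cv2.COLOR_BGR2HSV)
for t,z in(("shelf",30),("free_place",30),("jar",0),("row_jar_a",30)):
  for n in("wrist","scene","side"):
    mm=m if n=="wrist" else camera_model(n)
    for r in tip_of(n,t)[:3]: print(n,t,round(r["conf"],2),np.round(r["at"]),np.round(at_z(mm,r["at"],z),1))
cv2.imwrite("pics/e.png",np.hstack([w,ims["side"]])[:, :])
E
```

```text
[ 563.03973407 -251.56838127  209.30429985] [-1.56980213e+00  6.36061641e-04  1.56865038e-03] 6.0167 40.28462214718515 [-0.47320738  0.04459897 -1.02892664]
wrist shelf 0.76 [253. 124.] [ 568.1 -200.3   30. ]
scene shelf 0.65 [171. 264.] [ 582.6 -204.    30. ]
scene shelf 0.23 [148. 213.] [ 423.  -228.3   30. ]
side shelf 0.76 [354. 259.] [ 539.3 -209.7   30. ]
wrist free_place 0.67 [256. 176.] [ 571.4 -264.3   30. ]
scene free_place 0.61 [142. 267.] [ 569.6 -264.4   30. ]
side free_place 0.75 [387. 270.] [ 569.6 -267.1   30. ]
wrist jar 0.7 [247. 205.] [ 560.  -315.3    0. ]
scene jar 0.86 [133. 224.] [ 418.7 -271.     0. ]
side jar 0.76 [392. 214.] [ 740.2 -140.8    0. ]
side jar 0.74 [361. 248.] [ 597.7 -177.9    0. ]
wrist row_jar_a 0.89 [248.  74.] [ 562.  -144.9   30. ]
wrist row_jar_a 0.76 [252. 127.] [ 566.2 -204.5   30. ]
scene row_jar_a 0.94 [194. 250.] [ 562.1 -146.9   30. ]
scene row_jar_a 0.87 [169. 258.] [ 566.5 -205.2   30. ]
scene row_jar_a 0.71 [170. 265.] [ 584.2 -205.8   30. ]
side row_jar_a 0.59 [359. 250.] [ 564.6 -198.3   30. ]
side row_jar_a 0.56 [336. 239.] [ 548.8 -147.5   30. ]
```

View pics/e.png

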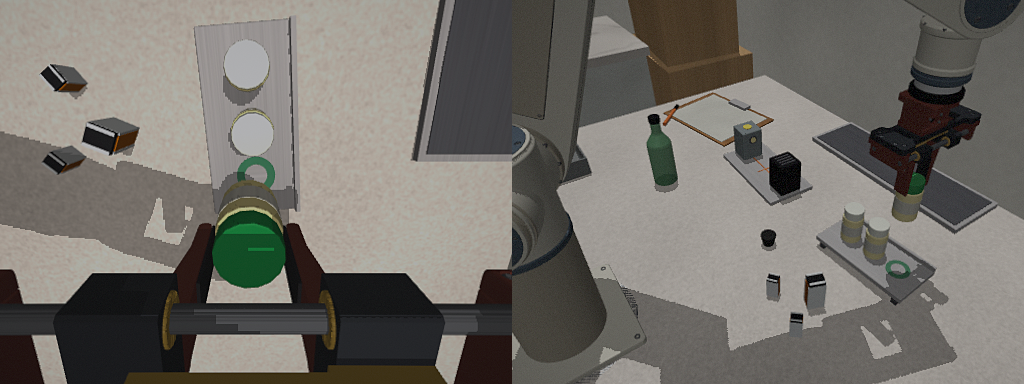

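```bash
python3 - <<'E'
from h import *
im=get_image("wrist");o=get_obs();m=camera_model("wrist");hsv=cv2.cvtColor(im,cv2.COLOR_BGR2HSV)
def circ(mask,roi,z,nm):
    k=np.zeros_like(mask);y0,y1,x0,x1=roi;k[y0:y1,x0:x1]=mask[y0:y1,x0:x1]
    c=max(cv2.findContours(k,0,1)[0],key=cv2.contourArea)
    P=np.array([at_z(m,p[0],z)[:2] for p in c]).astype(np.float32);print(nm,cv2.minEnclosingCircle(P),cv2.fitEllipse(P)[:2],P.min(0),P.max(0))
w=cv2.inRange(hsv,(0,0,150),(180,22,255))
circ(w,(35,92,215,280),110,"lidb");circ(w,(108,160,225,280),110,"lida")
g=cv2.inRange(hsv,(45,100,40),(85,255,255))
circ(g,(218,292,205,292),o["ee_pos"][2]+40,"green lid")
rg=cv2.inRange(hsv,(60,60,60),(95,255,255));circ(rg,(150,195,230,285),30,"ring")
print(at_z(m,(195,28),30),at_z(m,(213,222),30))
for n in("scene","side"):
    a=get_image(n);mm=camera_model(n);h=cv2.cvtColor(a,cv2.COLOR_BGR2HSV);r=cv2.inRange(h,(60,60,60),(95,255,255))
    c0=(142,268) if n=="scene" else (386,269)
    k=np.zeros_like(r);k[c0[1]-18:c0[1]+18,c0[0]-18:c0[0]+18]=r[c0[1]-18:c0[1]+18,c0[0]-18:c0[0]+18]
    c=max(cv2.findContours(k,0,1)[0],key=cv2.contourArea);P=np.array([at_z(mm,p[0],30)[:2] for p in c]).astype(np.float32);print(n,cv2.minEnclosingCircle(P))
print(o["ee_pos"])
E
```

```text
lidb ((561.3665771484375, -143.65213012695312), 36.077762603759766) ((561.5928344726562, -143.07167053222656), (55.068302154541016, 57.927181243896484)) [ 533.03503 -165.98872] [ 590.04486  -120.662766]
lida ((565.0982055664062, -206.9455108642578), 23.072757720947266) ((565.788818359375, -204.31272888183594), (38.22903823852539, 41.092769622802734)) [ 546.70807 -228.14935] [ 585.3619  -184.25137]
green lid ((562.9763793945312, -249.49891662597656), 22.399755477905273) ((563.1622924804688, -249.98716735839844), (39.74253845214844, 43.315006256103516)) [ 543.45526 -271.7809 ] [ 583.02094 -229.94617]
ring ((571.3753051757812, -263.34429931640625), 23.94891929626465) ((571.7835693359375, -261.7304382324219), (39.881717681884766, 44.11557388305664)) [ 547.5941 -279.7566] [ 595.2803  -239.86078]
[ 505.02926007 -100.30688684   30.        ] [ 516.41700359 -329.54983148   30.        ]
scene ((572.3201904296875, -265.10162353515625), 22.4400577545166)
side ((570.0589599609375, -263.5780334472656), 23.489675521850586)
[ 563.58005237 -252.81988648  210.05304946]
```

The view shows the jar upright in the grip, the ring at (256,175), and the row lids at (246,65) and (252,133). All the measurements agree, so I'm shifting the jar by (8, -12.6) and lowering it 139.5 mm.

{"method": "arm_command", "body": {"targets": [[4,0,-6.3,0],[4,0,-6.3,0],[0,20,0,0],[0,25,0,0],[0,25,0,0],[0,25,0,0],[0,20,0,0],[0,10,0,0],[0,6,0,0],[0,4,0,0],[0,2.5,0,0],[0,2,0,0],[0,0,0,0],[0,0,0,0]]}}

```text
t: 8.08
ee_pos: [572.1, -265.6, 71.4]
orientation: [-1.571, -0.001, -0.001]
ft_force: [0.2, -0.2, -0.8]
width: 40.5
```

```bash
python3 - <<'E'
from h import *
o=get_obs();print(o["ee_pos"],o["ft_force"])
a=get_image("side");b=get_image("scene");cv2.imwrite("pics/f.png",np.hstack([cv2.resize(a[180:310,310:440],(390,390),interpolation=2),cv2.resize(b[200:310,100:230],(390,330),interpolation=2)[:330]] if False else [cv2.resize(a[180:310,310:440],(390,390),interpolation=2),cv2.resize(b[180:310,100:230],(390,390),interpolation=2)]))
E
```

```text
[ 572.06682238 -265.60725172   71.3899485 ] [ 0.21314439 -0.15397491 -0.81340282]
```

View pics/f.png

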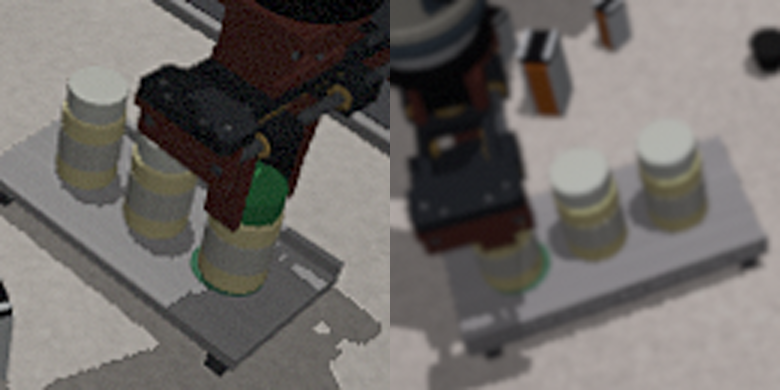

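The jar is upright over the ring, and a little more green shows on its +y side. I'll shift it about 1.3 mm and then lower it gently to contact.

{"method": "arm_command", "body": {"targets": [[-0.6,0,1.3,0],[0,0.5,0,0],[0,0.5,0,0],[0,0,0,0],[0,0,0,0]]}}

```text
t: 8.6
ee_pos: [571.1, -264.1, 70.2]
orientation: [-1.571, -0.0, -0.0]
ft_force: [-2.0, 1.3, 5.4]
width: 40.4
```

Contact (+5 N up). Releasing it and retreating.

{"method": "arm_command", "body": {"targets": [[0,0,0,0],[0,0,0,0],[0,0,0,0],[0,0,0,0],[0,0,0,0],[0,0,0,0],[0,-10,0,0],[0,-20,0,0],[0,-30,0,0],[0,-30,0,0],[0,-30,0,0],[0,-20,0,0],[0,0,0,0]], "gripper": 100}}

```text
t: 9.68
ee_pos: [573.7, -265.4, 215.6]
orientation: [-1.575, -0.006, -0.006]
ft_force: [0.8, -0.1, 0.2]
width: 87.4
```

{"method": "arm_command", "body": {"targets": [[-30,-5,0,0],[-30,-5,0,0],[-30,-5,0,0],[-30,-5,0,0],[-25,-5,0,0],[-15,-5,0,0],[0,0,0,0],[0,0,0,0]]}}

```text
t: 10.35
ee_pos: [410.8, -264.2, 239.7]
orientation: [-1.571, 0.0, -0.001]
ft_force: [0.7, 0.1, 0.1]
width: 87.8
```

```bash
python3 - <<'E'
from h import *
o=get_obs();print(o["ee_pos"],o["t"])
m=camera_model("wrist");w=get_image("wrist");a=get_image("side");b=get_image("scene")
for r in tip_of("wrist","cell")[:3]+tip_of("wrist","cell_mid")[:3]: print(round(r["conf"],2),np.round(r["at"]),np.round(at_z(m,r["at"],0),1))
for n in("wrist","side","scene"):
  for t in("jar","row_jar_a"):
    for r in tip_of(n,t)[:3]: print(n,t,round(r["conf"],2),np.round(r["at"]),np.round(at_z(m if n=="wrist" else camera_model(n),r["at"],30),1))
cv2.imwrite("pics/g.png",np.vstack([np.hstack([cv2.resize(a[190:290,310:440],(390,300),interpolation=2),cv2.resize(b[210:310,100:230],(390,300),interpolation=2)]),cv2.resize(w,(780,585))[:300] *0]) [:300])
cv2.imwrite("pics/w.png",w)
E
```

```text
[ 410.83718574 -264.20507894  239.73322123] 10.35
0.81 [195. 142.] [ 335.5 -244.5    0. ]
0.65 [201.  73.] [ 347.5 -153.5    0. ]
0.62 [242. 118.] [ 402.1 -211.4    0. ]
0.89 [242. 122.] [ 401.3 -216.4    0. ]
0.78 [199.  69.] [ 346.1 -148.5    0. ]
0.56 [191. 142.] [ 329.5 -244.1    0. ]
wrist jar 0.78 [363. 160.] [ 563.5 -264.7   30. ]
wrist row_jar_a 0.94 [370. 113.] [ 566.  -203.3   30. ]
wrist row_jar_a 0.64 [372.  62.] [ 561.1 -143.    30. ]
side jar 0.71 [386. 268.] [ 572.3 -262.8   30. ]
side row_jar_a 0.9 [338. 239.] [ 552.  -148.4   30. ]
side row_jar_a 0.78 [359. 252.] [ 559.7 -202.2   30. ]
side row_jar_a 0.4 [303. 290.] [ 403.5 -209.9   30. ]
scene jar 0.7 [145. 269.] [ 577.1 -258.6   30. ]
scene row_jar_a 0.94 [167. 257.] [ 561.9 -208.5   30. ]
scene row_jar_a 0.78 [195. 251.] [ 566.5 -147.    30. ]
```

View pics/g.png

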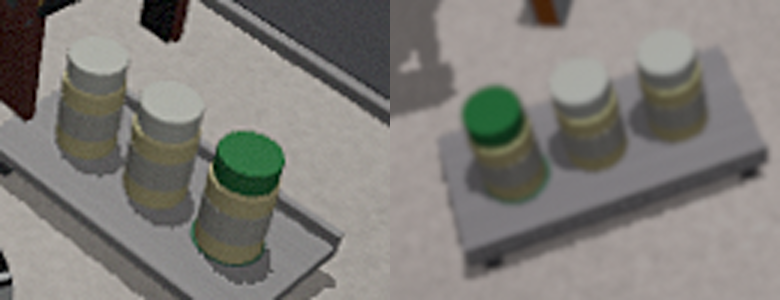

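View pics/w.png

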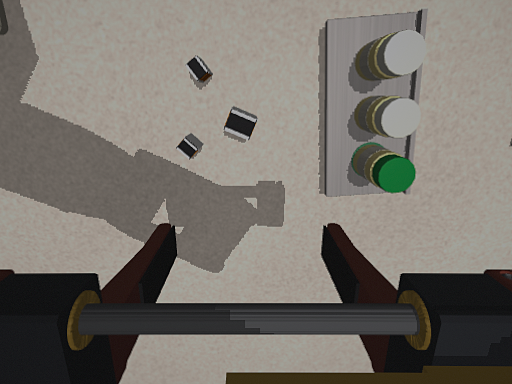

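The green jar stands on its ring in line with the other two. The wrist view shows the cell's cap at (240,124), with the stripes on its upper and lower edges. Next I'll measure its pose.

```bash
python3 - <<'E'
from h import *
m=camera_model("wrist");w=get_image("wrist")
S=silhouettes("wrist","cell")
for s in S[:4]: print(s["conf"],np.round(s["at"]),s["pixels"].sum())
hsv=cv2.cvtColor(w,cv2.COLOR_BGR2HSV)
k=np.zeros(w.shape[:2],np.uint8);k[100:146,218:264]=cv2.inRange(hsv,(0,0,0),(180,255,75))[100:146,218:264]
c=max(cv2.findContours(k,0,1)[0],key=cv2.contourArea)
P=np.array([at_z(m,p[0],70)[:2] for p in c]).astype(np.float32);r=cv2.minAreaRect(P);print("black",r,cv2.boxPoints(r).round(1).tolist())
g=np.zeros_like(k);g[145:205,365:425]=cv2.inRange(hsv,(45,100,40),(85,255,255))[145:205,365:425]
c=max(cv2.findContours(g,0,1)[0],key=cv2.contourArea);P=np.array([at_z(m,p[0],110)[:2] for p in c]).astype(np.float32);print("lid",cv2.minEnclosingCircle(P))
for nm,p in(("a",(401,117)),("b",(404,52))):print(nm,at_z(m,p,110))
cv2.imwrite("pics/i.png",cv2.resize(w[90:160,205:275],None,fx=8,fy=8,interpolation=cv2.INTER_CUBIC))
E
```

```text
0.87 [198.  71.] 470
0.82 [243. 123.] 700
0.6 [190. 148.] 402
black ((400.70404052734375, -213.1649627685547), (23.685096740722656, 31.80742073059082), 67.54081726074219) [[381.5, -218.0], [410.8999938964844, -230.1999969482422], [419.8999938964844, -208.3000030517578], [390.5, -196.10000610351562]]
lid ((566.9092407226562, -262.0648193359375), 23.628007888793945)
a [ 565.88858274 -201.91370152  110.        ]
b [ 559.1796575  -141.52120279  110.        ]
```

View pics/i.png

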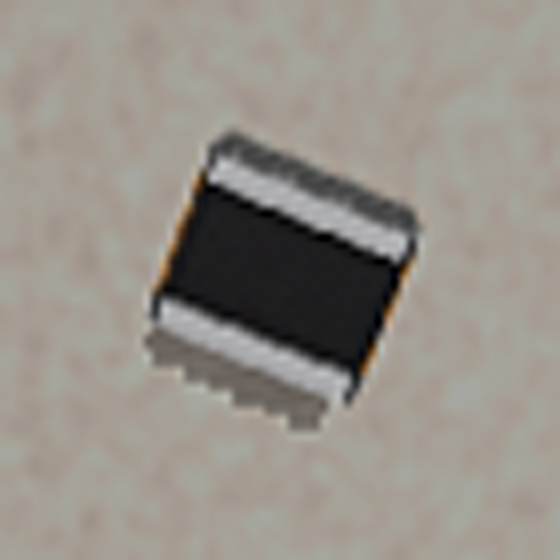

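```bash
python3 - <<'E'
from h import *
m=camera_model("wrist");o=get_obs();print(o["ee_pos"],o["qpos"])
C=np.array([at_z(m,(205+x/8-.5,90+y/8-.5),70)[:2] for x,y in((210,155),(412,238),(350,395),(158,318))])
print(C.round(1),C.mean(0));d=C[1]-C[0]+C[2]-C[3];e=C[0]-C[3]+C[1]-C[2];print(np.hypot(*d)/2,np.hypot(*e)/2,np.arctan2(d[1],d[0]),np.arctan2(e[1],e[0])-np.pi/2)
print(at_z(m,(393.5,174),110))
E
```

```text
[ 411.03179309 -264.045632    239.49578644] [-5.95380330e-01  1.74143922e-01  1.88833007e+00  1.26238795e-05
  1.07925909e+00 -5.95438536e-01]
[[ 390.4 -195.8]
 [ 419.3 -207.3]
 [ 410.4 -229.8]
 [ 382.5 -218.7]] [ 400.66573819 -212.90617113]
30.599171820113575 24.236215518022313 -0.37890893486760113 -0.3557276876190629
[ 567.20230195 -261.88792776  110.        ]
```

```bash
python3 - <<'E'
from h import *
from scipy.optimize import minimize
names={"g":(571,-264),"a":(566,-205),"b":(561.5,-145)}
th=np.linspace(0,2*np.pi,60)
for n in("side","scene","wrist"):
    m=camera_model(n);im=get_image(n);cv2.imwrite(f"pics/raw_{n}.png",im)
    hsv=cv2.cvtColor(cv2.GaussianBlur(im,(3,3),0),cv2.COLOR_BGR2LAB).astype(np.float32)
    for k,c0 in names.items():
        def val(c,r,z=110):
            X=np.c_[c[0]+r*np.cos(th),c[1]+r*np.sin(th),np.full(60,z)]
            u=proj(m,X).astype(np.float32);return cv2.remap(hsv,u[:,0:1].copy(),u[:,1:2].copy(),1)[:,0]
        # contrast between just inside and just outside the lid rim (far half only sees background)
        def cost(c): return -np.median(np.linalg.norm(val(c,18.5)-val(c,22.5),axis=1)) + 0.5*val(c,18).std(0).sum()
        best=min(((cost((c0[0]+i,c0[1]+j)),c0[0]+i,c0[1]+j) for i in np.arange(-8,8.1,.5) for j in np.arange(-8,8.1,.5)))
        print(n,k,np.round(best,1))
    # ring edge visible: sample ring radius 23 at z30
E
```

```text
side g [ -40.5  568.  -265.5]
side a [  -6.9  563.5 -203.5]
side b [  -4.9  559.5 -142.5]
scene g [ -27.4  574.5 -265. ]
scene a [  -4.   565.5 -205. ]
scene b [  -4.8  560.  -144. ]
wrist g [ -63.8  571.  -263.5]
wrist a [ -35.1  566.  -204. ]
wrist b [ -32.3  560.  -142. ]
```

The lid fits average to a straight row at (560,-143), (565,-204) and (571,-265), so the jar is placed. Next I'll go above the cell (400,-214) and turn the jaws onto its frosted faces.

{"method": "arm_command", "body": {"targets": [[-5.5,0,25,0],[-5.5,0,24.5,0],[0,0,0,-0.12],[0,0,0,-0.12],[0,0,0,-0.12],[0,0,0,-0.12],[0,0,0,-0.12],[0,0,0,-0.12],[0,0,0,-0.12],[0,0,0,-0.12],[0,0,0,-0.12],[0,0,0,-0.116],[0,20,0,0],[0,20,0,0],[0,0,0,0],[0,0,0,0]]}}

```text
t: 12.48
ee_pos: [399.4, -214.2, 199.2]
orientation: [-1.361, -0.928, 0.929]
ft_force: [0.5, 0.2, -0.4]
width: 88.1
```

```bash
python3 - <<'E'
from h import *
o=get_obs();print(o["ee_pos"],o["orientation"],o["t"],rot(o["orientation"]).round(3).tolist())
m=camera_model("wrist");w=get_image("wrist");print(m["position"])
for r in tip_of("wrist","cell")[:3]+tip_of("wrist","cell_mid")[:3]: print(round(r["conf"],2),np.round(r["at"]),np.round(at_z(m,r["at"],0),1))
u=proj(m,[[400,-214,70]])[0];print(u);x,y=int(u[0]),int(u[1]);x0,y0=max(x-45,0),max(y-45,0);print(x0,y0)
cv2.imwrite("pics/j.png",cv2.resize(w[y0:y0+90,x0:x0+90],None,fx=6,fy=6,interpolation=cv2.INTER_CUBIC));cv2.imwrite("pics/jfull.png",w)
E
```

```text
[ 399.37168568 -214.24778176  199.16527023] [-1.36147906 -0.92764007  0.92928926] 12.4833 [[0.366, -0.002, -0.931], [0.931, 0.001, 0.366], [0.0, -1.0, 0.002]]
[ 321.62313673 -183.44633915  382.35682357]
0.92 [252. 161.] [ 400. -209.    0.]
0.92 [283. 109.] [ 352.3 -149.2    0. ]
0.76 [205. 124.] [ 334.  -246.7    0. ]
0.8 [249. 168.] [ 407.4 -216.1    0. ]
0.8 [206. 124.] [ 334.8 -246.2    0. ]
0.58 [282. 108.] [ 350.8 -150.1    0. ]
[248.73497471 176.62596626]
203 131
```

View pics/j.png

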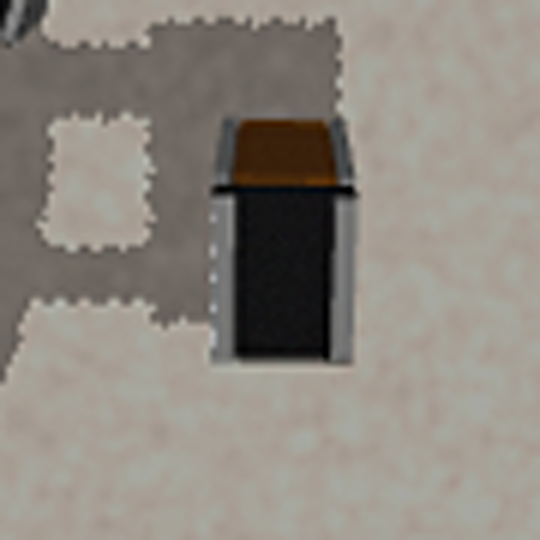

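The cell is square to the jaws, its cap centred at (250.3,177), which puts it about 1.8 mm along tool x. Descending to grasp.

{"method": "arm_command", "body": {"targets": [[1.8,20,-0.7,0],[0,25,0,0],[0,25,0,0],[0,25,0,0],[0,25,0,0],[0,20,0,0],[0,15,0,0],[0,10.6,0,0],[0,0,0,0],[0,0,0,0]]}}

```text
t: 13.47
ee_pos: [401.7, -213.4, 34.3]
orientation: [-1.364, -0.929, 0.929]
ft_force: [-0.6, -0.1, 0.1]
width: 88.1
```

{"method": "arm_command", "body": {"targets": [[0,0,0,0],[0,0,0,0],[0,0,0,0],[0,0,0,0],[0,0,0,0],[0,0,0,0],[0,0,0,0],[0,0,0,0],[0,0,0,0]], "gripper": 0}}

```text
t: 14.22
ee_pos: [401.3, -213.1, 33.9]
orientation: [-1.363, -0.929, 0.929]
ft_force: [0.4, 0.8, -0.1]
width: 31.2
```

{"method": "arm_command", "body": {"targets": [[0,-5,0,0],[0,-15,0,0],[0,-25,0,0],[0,-25,0,0],[0,-30,0,0],[0,-30,0,0],[0,-30,0,0],[0,-20,0,0],[0,0,0,0]]}}

```text
t: 14.97
ee_pos: [403.4, -214.4, 218.2]
orientation: [-1.37, -0.933, 0.927]
ft_force: [0.1, -0.6, -0.6]
width: 25.7
```

{"method": "arm_command", "body": {"targets": [[0,0,0,0.12],[0,0,0,0.12],[0,0,0,0.12],[0,0,0,0.12],[0,0,0,0.12],[0,0,0,0.12],[0,0,0,0.12],[0,0,0,0.12],[0,0,0,0.12],[0,0,0,0.12],[0,0,0,0.06],[0,0,0,0]]}}

```text
t: 15.97
ee_pos: [400.5, -212.7, 212.8]
orientation: [-1.569, 0.053, -0.05]
ft_force: [0.6, -0.4, -1.1]
width: 25.9
```

{"method": "arm_command", "body": {"targets": [[4,0,12,0],[8,0,22,0],[8.2,0,24,0],[8.2,0,24,0],[8.2,0,24,0],[8.2,0,24,0],[8.2,0,24,0],[8.2,0,24,0],[8.2,0,24,0],[8.2,0,24,0],[8.2,0,24,0],[8.2,0,24,0],[8.2,0,24,0],[8.2,0,24,0],[8.2,0,24,0],[8.2,0,24,0],[8.2,0,24,0],[7.5,0,24.5,0],[0,0,0,0],[0,0,0,0]]}}

```text
t: 17.63
ee_pos: [569.7, 196.1, 212.7]
orientation: [-1.571, 0.049, -0.046]
ft_force: [0.4, -0.3, -2.1]
width: 25.9
```

```bash
python3 - <<'E'
from h import *
o=get_obs();print(o["ee_pos"],rot(o["orientation"]).round(3).tolist(),o["t"],o["width"])
m=camera_model("wrist");ims={n:get_image(n) for n in("wrist","scene","side")}
M={n:camera_model(n) for n in("scene","side")};M["wrist"]=m
for t in("cell","cell_mid","window_a","beam_mid"):
  for n in ims:
    for r in tip_of(n,t)[:2]: print(n,t,round(r["conf"],2),np.round(r["at"]))
hits={n:proj(M[n],[o["ee_pos"]])[0].astype(int) for n in ims};print(hits)
def crop(n,c,h=55,s=390):
    x,y=c;x0,y0=max(x-h,0),max(y-h,0);print(n,x0,y0);return cv2.resize(ims[n][y0:y0+2*h,x0:x0+2*h],(s,s),interpolation=2)
cv2.imwrite("pics/k.png",np.hstack([crop("wrist",(256,220),90),crop("side",hits["side"])]))
for n in ims: cv2.imwrite(f"pics/k_{n}.png",ims[n])
E
```

```text
[569.74686919 196.1085389  212.69271058] [[0.998, -0.002, 0.06], [-0.06, -0.001, 0.998], [-0.002, -1.0, -0.001]] 17.6333 25.915528260457954
wrist cell 0.94 [251. 208.]
scene cell 0.67 [340. 161.]
scene cell 0.61 [176. 195.]
side cell 0.71 [253. 116.]
side cell 0.65 [260. 291.]
wrist cell_mid 0.79 [248. 225.]
scene cell_mid 0.62 [136. 188.]
scene cell_mid 0.59 [173. 186.]
side cell_mid 0.86 [252. 100.]
side cell_mid 0.59 [264. 285.]
wrist window_a 0.62 [246. 202.]
scene window_a 0.54 [171. 193.]
scene window_a 0.42 [343. 158.]
side window_a 0.44 [253. 105.]
wrist beam_mid 0.76 [248. 174.]
wrist beam_mid 0.67 [256. 377.]
scene beam_mid 0.71 [341. 202.]
side beam_mid 0.65 [254. 152.]
side beam_mid 0.16 [253. 105.]
{'wrist': array([249, 226]), 'scene': array([350, 154]), 'side': array([252,  99])}
wrist 166 130
side 197 44
```

View pics/k.png

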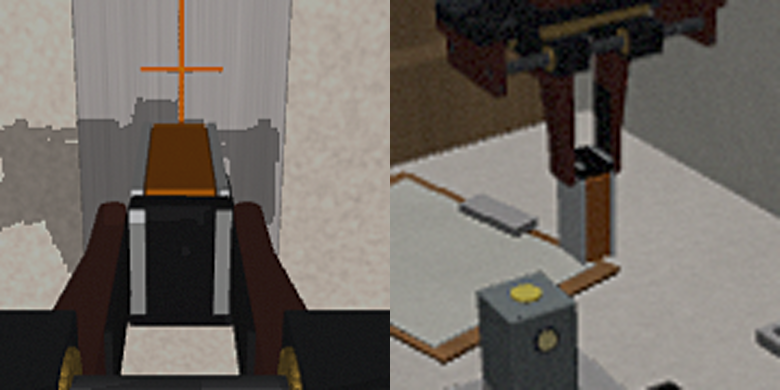

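The wrist view shows the cell square to the beam. The side view shows it low in the fingers: the lift began before the jaws had fully closed, so it is held near the cap. I'll measure the grip height, set the cell down on clear table and regrasp it lower.

```bash
python3 - <<'E'
from h import *
m=camera_model("wrist");o=get_obs();print(o["ee_pos"])
f=390/180
pts=[((x+.5)/f-.5+166,(y+.5)/f-.5+130) for x,y in((130,198),(232,193),(232,324),(130,324))]
for z in range(170,236,5):
    C=np.array([at_z(m,p,z)[:2] for p in pts]);print(z,np.linalg.norm(C[0]-C[1]).round(1),np.linalg.norm(C[1]-C[2]).round(1),C.mean(0).round(1))
# side/scene: project candidate cells for hanging amounts
for n in("side","scene"):
    mm=camera_model(n);c=(569.7,195.5)
    for zb in (140,150,160,180): print(n,zb,proj(mm,[[c[0],c[1]-17,zb],[c[0]-13,c[1],zb],[c[0]+13,c[1]-17,zb+70]]).round(0).tolist())
E
python3 -c "
import cv2
a=cv2.imread('pics/k_side.png');print(a[80:125,246,:].tolist()[::3]);print(a[80:125,252,:].tolist()[::1])"
```

```text
[570.29638818 195.33761957 214.03734169]
170 38.9 57.7 [567.8 152.3]
175 38.0 56.5 [568.  155.1]
180 37.2 55.2 [568.2 157.9]
185 36.3 53.9 [568.3 160.7]
190 35.5 52.6 [568.5 163.5]
195 34.6 51.4 [568.6 166.3]
200 33.7 50.1 [568.8 169.1]
205 32.9 48.8 [569.  171.9]
210 32.0 47.6 [569.1 174.7]
215 31.2 46.3 [569.3 177.5]
220 30.3 45.0 [569.4 180.2]
225 29.5 43.7 [569.6 183. ]
230 28.6 42.5 [569.8 185.8]
235 27.7 41.2 [569.9 188.6]
side 140 [[257.0, 129.0], [248.0, 128.0], [261.0, 102.0]]
side 150 [[257.0, 126.0], [248.0, 125.0], [261.0, 98.0]]
side 160 [[256.0, 122.0], [248.0, 121.0], [261.0, 94.0]]
side 180 [[256.0, 115.0], [248.0, 114.0], [261.0, 87.0]]
scene 140 [[338.0, 182.0], [342.0, 176.0], [345.0, 161.0]]
scene 150 [[338.0, 178.0], [343.0, 172.0], [346.0, 158.0]]
scene 160 [[339.0, 175.0], [343.0, 169.0], [347.0, 154.0]]
scene 180 [[340.0, 168.0], [345.0, 162.0], [348.0, 146.0]]
[[25, 24, 41], [21, 21, 41], [23, 22, 45], [16, 15, 35], [19, 24, 42], [24, 28, 42], [85, 85, 84], [81, 81, 79], [86, 85, 81], [82, 83, 81], [79, 79, 78], [80, 80, 76], [150, 156, 158], [147, 153, 154], [161, 165, 161]]
[[153, 159, 165], [152, 157, 163], [153, 159, 162], [158, 164, 169], [155, 161, 167], [37, 38, 40], [11, 9, 10], [20, 17, 18], [2, 5, 6], [0, 0, 6], [9, 11, 3], [17, 16, 15], [0, 0, 0], [8, 10, 11], [19, 38, 54], [47, 64, 102], [35, 48, 75], [25, 42, 69], [46, 59, 79], [36, 52, 71], [48, 62, 80], [42, 57, 77], [42, 56, 77], [43, 59, 81], [45, 61, 80], [41, 57, 77], [45, 58, 78], [45, 61, 82], [38, 56, 77], [46, 62, 84], [41, 56, 78], [48, 63, 77], [42, 57, 81], [44, 58, 77], [47, 63, 81], [47, 59, 78], [36, 54, 71], [42, 56, 72], [146, 147, 145], [131, 133, 131], [58, 80, 107], [48, 77, 110], [44, 75, 108], [51, 81, 111], [34, 58, 85]]
```

```bash
python3 - <<'E'
from h import *
import workcell
print(workcell.tip_reach, type(workcell.tip_reach))
o=get_obs();m=camera_model("side")
c=o["ee_pos"]
for dz in(-17,0,10,17,25): print(dz,proj(m,[[c[0]-13,c[1]-10,c[2]+dz],[c[0]-25,c[1]-10,c[2]+dz],[c[0]-25,c[1]+10,c[2]+dz]]).round(1).tolist())
a=cv2.imread("pics/k_side.png").astype(int)
for y in range(84,120,2): print(y,[ "%d/%d"%(a[y,x].mean(),a[y,x,2]-a[y,x,0]) for x in range(239,262)])
E
```

```text
17.0 <class 'float'>
-17 [[250.5, 108.9], [246.4, 110.3], [241.8, 107.2]]
0 [[250.4, 102.5], [246.2, 103.8], [241.6, 100.8]]
10 [[250.3, 98.6], [246.1, 99.9], [241.4, 96.9]]
17 [[250.2, 95.9], [246.0, 97.2], [241.3, 94.2]]
25 [[250.1, 92.7], [245.9, 94.0], [241.2, 91.0]]
84 ['158/10', '167/10', '108/10', '30/15', '17/14', '37/17', '23/20', '25/19', '19/21', '11/18', '138/6', '164/9', '164/12', '161/12', '161/10', '105/6', '28/0', '0/0', '12/6', '21/1', '14/19', '29/21', '8/24']
86 ['155/11', '166/8', '113/14', '31/15', '9/22', '26/18', '31/13', '30/22', '25/22', '26/15', '3/-6', '1/-3', '0/0', '10/-1', '11/-1', '87/-4', '96/-3', '67/-5', '32/3', '0/0', '18/21', '21/22', '9/26']
88 ['154/10', '163/7', '142/11', '44/10', '10/24', '14/25', '28/20', '23/21', '28/17', '32/21', '10/6', '17/-3', '1/-3', '4/4', '7/-9', '4/-7', '0/0', '30/-3', '112/-3', '108/-4', '64/5', '18/27', '4/14']
90 ['154/10', '158/11', '138/13', '40/14', '14/23', '24/15', '18/18', '20/23', '27/27', '28/19', '93/2', '102/-1', '57/-5', '7/-6', '3/5', '26/0', '4/0', '1/5', '10/-2', '5/-6', '2/-6', '21/20', '11/24']
92 [
[... 2285 characters left out ...]
', '43/56', '48/55', '37/67', '83/-10', '119/3', '160/11']
114 ['149/7', '153/6', '150/7', '153/6', '156/5', '159/7', '146/6', '85/-2', '75/-2', '78/-2', '82/0', '83/-2', '93/-12', '63/34', '41/65', '49/54', '47/52', '51/52', '42/60', '32/69', '84/-9', '122/1', '164/9']
116 ['151/6', '153/7', '153/7', '150/7', '150/7', '153/8', '155/8', '154/8', '161/9', '127/3', '80/-2', '76/-3', '86/-7', '53/35', '46/60', '41/61', '42/59', '34/59', '110/30', '108/35', '122/3', '139/4', '159/9']
118 ['151/8', '149/8', '153/7', '152/8', '153/6', '151/8', '155/9', '153/7', '155/9', '155/7', '160/9', '149/5', '87/-4', '146/-1', '179/-5', '123/3', '83/53', '72/59', '74/57', '81/52', '100/45', '147/20', '166/7']
```

The side view puts the fingertips about 34 mm higher than the stated reach. That also fits the jar width of 40 mm, which is the lid rather than the body. I'll check this against the wrist camera geometry.

```bash
python3 - <<'E'
from h import *
o=get_obs();m=camera_model("wrist");Rt=rot(o["orientation"]);p=o["ee_pos"]
for y in(-40,-30,-20,-17,-10,0,17):
    print(y,[proj(m,[p+Rt@np.array([s*44,y,z])])[0].round(0).tolist() for s in(-1,1) for z in(-10,10)])
# scene/side silhouettes of open gripper at start: side pic b, TCP (624.4,0,201)
m=camera_model("side")
for y in(17,0,-17,-30): print("start side",y,proj(m,[[624.4-50,0,201.3-y],[624.4+50,0,201.3-y]]).round(0).tolist())
E
```

```text
-40 [[169.0, 273.0], [166.0, 240.0], [329.0, 273.0], [332.0, 240.0]]
-30 [[174.0, 263.0], [171.0, 232.0], [325.0, 263.0], [327.0, 232.0]]
-20 [[178.0, 255.0], [175.0, 225.0], [321.0, 255.0], [323.0, 225.0]]
-17 [[179.0, 252.0], [176.0, 223.0], [320.0, 252.0], [322.0, 223.0]]
-10 [[181.0, 247.0], [179.0, 218.0], [317.0, 247.0], [319.0, 218.0]]
0 [[184.0, 239.0], [182.0, 212.0], [314.0, 240.0], [316.0, 212.0]]
17 [[189.0, 229.0], [187.0, 203.0], [309.0, 229.0], [311.0, 203.0]]
start side 17 [[305.0, 144.0], [339.0, 130.0]]
start side 0 [[306.0, 137.0], [340.0, 124.0]]
start side -17 [[306.0, 130.0], [341.0, 117.0]]
start side -30 [[307.0, 125.0], [342.0, 112.0]]
```

Confirmed: in both cameras the real fingertips are about 18 mm behind the TCP, not 17 ahead. The cell is therefore held mostly at the cap. I'll set it down on clear table near (557,-5) and regrasp about 34 mm lower.

{"method": "arm_command", "body": {"targets": [[0,0,-10,0],[0,0,-20,0],[0,0,-25,0],[0,0,-25,0],[0,0,-25,0],[0,0,-25,0],[0,0,-25,0],[0,0,-25,0],[0,0,-15,0],[0,0,-5,0],[0,10,0,0],[0,25,0,0],[0,30,0,0],[0,30,0,0],[0,30,0,0],[0,20,0,0],[0,15,0,0],[0,10,0,0],[0,0,0,0],[0,0,0,0]]}}

```text
t: 20.05
ee_pos: [557.3, -3.6, 43.6]
orientation: [-1.57, 0.05, -0.049]
ft_force: [0.0, -0.4, -1.0]
width: 26.0
```

{"method": "arm_command", "body": {"targets": [[0,1.5,0,0],[0,1.5,0,0],[0,1.5,0,0],[0,0,0,0],[0,0,0,0]]}}

```text
t: 20.47
ee_pos: [557.7, -4.3, 39.9]
orientation: [-1.57, 0.05, -0.051]
ft_force: [-0.5, 0.2, -0.4]
width: 25.9
```

{"method": "arm_command", "body": {"targets": [[0,1.5,0,0],[0,1.0,0,0],[0,0,0,0],[0,0,0,0]]}}

```text
t: 20.8
ee_pos: [557.6, -4.3, 37.1]
orientation: [-1.57, 0.05, -0.05]
ft_force: [-1.0, -0.5, 1.4]
width: 26.0
```

{"method": "arm_command", "body": {"targets": [[0,0.5,0,0],[0,0,0,0],[0,0,0,0]]}}

```text
t: 21.05
ee_pos: [557.7, -4.3, 37.1]
orientation: [-1.57, 0.05, -0.051]
ft_force: [-2.2, -0.0, 7.2]
width: 25.8
```

{"method": "arm_command", "body": {"targets": [[0,0,0,0],[0,0,0,0],[0,0,0,0],[0,0,0,0],[0,0,0,0],[0,0,0,0],[0,0,0,0],[0,5,0,0],[0,10,0,0],[0,10,0,0],[0,6,0,0],[0,3.5,0,0],[0,0,0,0],[0,0,0,0]], "gripper": 80}}

```text
t: 22.22
ee_pos: [557.2, -4.2, 1.5]
orientation: [-1.57, 0.051, -0.05]
ft_force: [-0.4, 0.8, 0.9]
width: 70.3
```

```bash
python3 - <<'E'
from h import *
o=get_obs();print(o["ee_pos"],o["width"],o["ft_force"])
for n in("wrist","side","scene"):
    a=get_image(n);cv2.imwrite(f"pics/l_{n}.png",a);m=camera_model(n)
    for r in tip_of(n,"cell")[:2]: print(n,round(r["conf"],2),np.round(r["at"]),at_z(m,r["at"],0).round(1))
E
```

```text
[557.22032326  -4.2152465    1.49872769] 70.26999563910992 [-0.38110462  0.75993858  0.85154255]
wrist 0.61 [249. 220.] [ 5.577e+02 -3.000e-01  0.000e+00]
side 0.82 [284. 331.] [ 333.2 -243.6    0. ]
side 0.73 [296. 214.] [551.8 -10.6   0. ]
scene 0.65 [137. 196.] [ 326.9 -246.6   -0. ]
scene 0.46 [253. 239.] [554.5 -11.    0. ]
```

{"method": "arm_command", "body": {"targets": [[0,0,0,0],[0,0,0,0],[0,0,0,0],[0,0,0,0],[0,0,0,0],[0,0,0,0],[0,0,0,0],[0,0,0,0],[0,0,0,0],[0,0,0,0],[0,0,0,0],[0,0,0,0]], "gripper": 0}}

```text
t: 23.52
ee_pos: [557.4, -4.2, 2.0]
orientation: [-1.57, 0.05, -0.05]
ft_force: [0.4, -0.4, -0.6]
width: 25.9
```

{"method": "arm_command", "body": {"targets": [[0,-5,0,0],[0,-15,0,0],[0,-25,0,0],[0,-30,0,0],[0,-30,0,0],[0,-25,0,0],[0,-20,0,0],[0,-8,0,0],[0,0,0,0]]}}

```text
t: 24.27
ee_pos: [558.7, -4.2, 162.1]
orientation: [-1.57, 0.047, -0.053]
ft_force: [0.0, -0.7, -1.3]
width: 25.7
```

{"method": "arm_command", "body": {"targets": [[0,0,10,0],[0,0,20,0],[0,0,25,0],[0,0,25,0],[0,0,25,0],[0,0,25,0],[0,0,25,0],[0,0,25,0],[0,0,15,0],[0,0,5,0],[0,0,0,0],[0,0,0,0]]}}

```text
t: 25.27
ee_pos: [569.6, 194.8, 159.1]
orientation: [-1.571, 0.051, -0.049]
ft_force: [-0.9, -0.4, -0.9]
width: 26.2
```

```bash
cat > fit.py <<'E'
from h import *
from scipy.ndimage import map_coordinates
from scipy.optimize import differential_evolution
o=get_obs();Rt=rot(o["orientation"]);print(o["ee_pos"],o["width"],o["ft_force"],o["t"],"yaw",np.arctan2(Rt[1,0],Rt[0,0]))
m=camera_model("wrist");w=get_image("wrist");cv2.imwrite("pics/fit_wrist.png",w)
s=get_image("side");cv2.imwrite("pics/fit_side.png",s);cv2.imwrite("pics/fit_scene.png",get_image("scene"))
u=proj(m,[o["ee_pos"]+[0,0,y] for y in(0,34,70)]);print(u)
h=cv2.cvtColor(w,cv2.COLOR_BGR2HSV)
k=cv2.inRange(h,(4,90,25),(22,255,140));k[:170]=0;k[:,:200]=0;k[:,310:]=0
c=max(cv2.findContours(k,0,1)[0],key=cv2.contourArea);print("amber",cv2.boundingRect(c),cv2.approxPolyDP(c,2.5,True)[:,0].tolist())
E
python3 fit.py
```

```text
[569.61621106 194.78631447 159.05552416] 26.195173578195394 [-0.92309273 -0.39919315 -0.86332376] 25.2667 yaw -0.06368400683174656
[[249.02856775 226.01384775]
 [249.06709466 251.52491567]
 [249.1285085  292.12681952]]
amber (228, 186, 42, 66) [[248, 186], [248, 202], [235, 203], [228, 250], [230, 247], [267, 247], [267, 251], [259, 251], [269, 250], [262, 203], [250, 202]]
```

```bash
python3 - <<'E'
from h import *
m=camera_model("wrist");o=get_obs();Rt=rot(o["orientation"]);p=o["ee_pos"];zb=p[2]-2
def tool(px,z): return (Rt.T@(at_z(m,px,z)-p)).round(1)
for px,z in(((235,203),zb),((262,203),zb),((235,203),zb+5),((262,203),zb+5),((229,249),zb+62),((268,249),zb+62)): print(px,round(z),tool(px,z),at_z(m,px,z).round(1))
w=cv2.imread("pics/fit_wrist.png");h=cv2.cvtColor(w,cv2.COLOR_BGR2HSV)
k=cv2.inRange(h,(4,110,110),(18,255,255))
ys,xs=np.nonzero(k[60:203,225:285]);P=np.array([at_z(m,(x+225,y+60),10)[:2] for x,y in zip(xs,ys)])
# beam line & cross line
t=-0.064;e=np.array([np.cos(t),np.sin(t)]);f=np.array([-np.sin(t),np.cos(t)])
q=(P-[570.4,195]);a=q@e;b=q@f
lin=abs(a)<6;L=np.polyfit(b[lin],a[lin],1);print("line slope(yaw err)",L,lin.sum())
cr=abs(a)>6;print("cross b",np.median(b[cr]) if cr.any() else None,a[cr].min(),a[cr].max(),b[cr].min(),b[cr].max())
s=cv2.imread("pics/fit_side.png");sc=cv2.imread("pics/fit_scene.png")
ms=camera_model("side");u=proj(ms,[p])[0].astype(int);print(u)
E
```

```text
(235, 203) 158 [-9.3  2.  15.7] [561.9 210.4 157.8]
(262, 203) 158 [ 8.5  2.  15.7] [579.7 209.3 157.8]
(235, 203) 163 [-9.1 -3.  17.5] [562.2 212.2 162.8]
(262, 203) 163 [ 8.3 -3.  17.5] [579.5 211.1 162.8]
(229, 249) 220 [ -9.4 -60.   15.9] [561.8 210.7 219.8]
(268, 249) 220 [  8.6 -60.   15.9] [579.8 209.5 219.8]
line slope(yaw err) [-0.00550386  0.2004113 ] 240
cross b -0.03943723599389515 -24.102718962967476 25.237837731868424 -0.6395939490623735 0.5606452093069482
[253 119]
```

Cell centre and orange cross agree to within 1 mm. Lowering the cell 123 mm into the beam.

{"method": "arm_command", "body": {"targets": [[0.8,10,0.3,-0.005],[0,20,0,0],[0,25,0,0],[0,25,0,0],[0,20,0,0],[0,12,0,0],[0,7,0,0],[0,4,0,0],[0,0,0,0],[0,0,0,0],[0,0,0,0],[0,0,0,0]]}}

```text
t: 26.42
ee_pos: [571.8, 195.9, 38.0]
orientation: [-1.57, 0.045, -0.048]
ft_force: [-0.2, -0.5, -0.5]
width: 25.6
```

```bash
python3 - <<'E'
from h import *
for _ in range(4):
    o=get_obs();print(o["ee_pos"].round(1),o["width"].round(1) ,o["ft_force"].round(1),o["orientation"].round(3));get_image("scene")
m=camera_model("wrist");w=get_image("wrist");a=get_image("side");b=get_image("scene");p=o["ee_pos"];Rt=rot(o["orientation"])
h=cv2.cvtColor(w,cv2.COLOR_BGR2HSV);k=cv2.inRange(h,(4,90,25),(22,255,140));k[:170]=0;k[:,:200]=0;k[:,310:]=0
c=max(cv2.findContours(k,0,1)[0],key=cv2.contourArea);c=c[c[:,0,1]>=195]
x0,y0,ww,hh=cv2.boundingRect(c);print(x0,y0,ww,hh)
for px,z in(((229,249),97),((268,249),97)): print(at_z(m,px,z).round(1))
for n in("side","scene"):
    for r in tip_of(n,"cell_mid")[:2]+tip_of(n,"beam_mid")[:2]: print(n,round(r["conf"],2),np.round(r["at"]),at_z(camera_model(n),r["at"],70).round(1))
cv2.imwrite("pics/z.png",np.hstack([cv2.resize(a[85:215,190:320],(390,390),interpolation=2),cv2.resize(b[120:250,275:405],(390,390),interpolation=2)]))
E
```

```text
Traceback (most recent call last):
AttributeError: 'float' object has no attribute 'round'
```

```bash
python3 - <<'E'
from h import *
for _ in range(4):
    o=get_obs();print(o["ee_pos"].round(1),round(o["width"],1) ,o["ft_force"].round(1),o["orientation"].round(3));b=get_image("scene")
m=camera_model("wrist");w=get_image("wrist");a=get_image("side");p=o["ee_pos"]
h=cv2.cvtColor(w,cv2.COLOR_BGR2HSV);k=cv2.inRange(h,(4,90,25),(22,255,140));k[:195]=0;k[:,:200]=0;k[:,310:]=0
ys,xs=np.nonzero(k);print("amber",xs.min(),xs.max(),ys.min(),ys.max())
for px,z in(((229,249),97),((268,249),97)): print(at_z(m,px,z).round(1))
for n in("side","scene"):
    for r in tip_of(n,"cell_mid")[:2]+tip_of(n,"beam_mid")[:2]: print(n,round(r["conf"],2),np.round(r["at"]),at_z(camera_model(n),r["at"],70).round(1))
cv2.imwrite("pics/z.png",np.hstack([cv2.resize(a[85:215,190:320],(390,390),interpolation=2),cv2.resize(b[120:250,275:405],(390,390),interpolation=2)]))
E
```

```text
[571.8 195.9  38. ] 25.6 [-0.2 -0.5 -0.5] [-1.57   0.045 -0.048]
[571.7 195.8  37.9] 25.5 [ 0.4 -0.1 -1.6] [-1.57   0.045 -0.047]
[571.6 195.9  37.8] 26.1 [-0.4  0.3 -1. ] [-1.57   0.045 -0.047]
[571.5 195.8  37.6] 26.3 [-0.  -0.  -1.1] [-1.57   0.045 -0.047]
amber 200 309 199 383
[562.8 211.9  97. ]
[580.8 210.8  97. ]
side 0.67 [256. 149.] [576.4 194.3  70. ]
side 0.57 [261. 282.] [ 330.4 -176.2   70. ]
side 0.57 [254. 149.] [575.1 197.1  70. ]
side 0.17 [252. 171.] [512.2 118.7  70. ]
scene 0.74 [338. 200.] [564.6 191.9  70. ]
scene 0.55 [133. 189.] [ 373.7 -247.9   70. ]
scene 0.64 [342. 203.] [574.  197.4  70. ]
```

View pics/z.png

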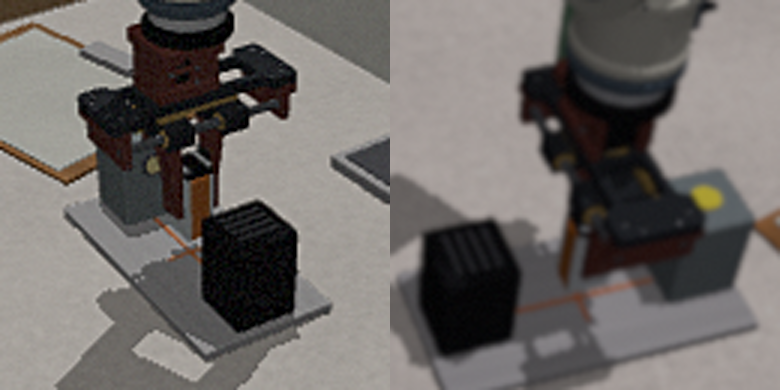

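The last view shows the cell upright over the cross line, with the fingers well down the frosted faces and both housings clear. I'll let it settle, then hand in.

{"method": "arm_command", "body": {"targets": [[-0.3,0,-0.2,0],[0,0,0,0],[0,0,0,0],[0,0,0,0],[0,0,0,0],[0,0,0,0],[0,0,0,0],[0,0,0,0]]}}

```text
t: 27.58
ee_pos: [570.7, 195.5, 37.0]
orientation: [-1.57, 0.046, -0.046]
ft_force: [-1.0, 0.2, -0.8]
width: 25.6
```

```bash
python3 -c "
from h import *
o=get_obs();print(o['ee_pos'],o['width'],o['t'],abs(o['qvel']).max());print(close_job())"
```

```text
[570.74831626 195.4507399   36.96583152] 25.562621105758772 27.5833 0.0018309339932481745
the job is handed in; nothing more can be done
None
```

I stood the green-lidded jar on its ringed place in line with the two white-lidded jars. The amber cell is now held upright and still in the light path. The job was handed in at 27.6 s.

**Last checks**
- **Jar:** Lid fits in the three cameras averaged to a straight row at about (560,-143), (565,-204) and (571,-265). The jar is within about 1–2 mm of the ring, though single-camera fits differed by up to about 6 mm in x.
- **Cell:** The finger opening reads 25.6 mm on the 26 mm frosted faces. The TCP is at (570.7, 195.5, 37.0), which puts the cell's middle about 70 mm up, within about 1 mm of the beam middle I measured at (570.7, 195). It is square to the beam to within about 0.01 rad, and the last picture shows it clear of both housings.

**What disagreed**
- **Fingertip position:** The cameras showed the fingertips about 18 mm behind the TCP, while `tip_reach` says 17 mm ahead. So the jar was carried by its lid.
- **First cell grasp:** I took the cell partly by its black cap, and it slipped about 3 mm because I lifted before the jaws had fully closed. I set it down upright on clear table and took it again lower on the frosted faces. No contact with a window was seen.
- **Networks:** The trained networks' single-view points for the cell and the beam middle differed from my measurements by up to about 6 mm. I relied on the wrist camera's edge and line measurements instead.

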